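# Tilt the access cover into the enclosure and seat it under both lips

## Robot

A 6-joint arm with a two-finger parallel gripper is mounted at the origin on a cart in front of the work surface, level with it; the furniture and walls round the work are solid. World frame = base frame: x ahead of the robot, y to its left, z up, the work surface at z = 0. Lengths are in m, angles in rad, forces in N, time in s.
With the tool pointing down it reaches from about 0.3 to 0.875 m from the base axis. Payload 6.4 kg.
Tool frame: the origin (TCP) lies at the very end of the fingers, on their centre line; the grasp point (between the pads) lies 19 mm behind it; z points along the fingers, y is the line along which they close (so a half turn about z gives the same grasp; the last joint's range is limited). The gripper opens to 85 mm and grips with 20 to 120 N. Pads are 22 mm wide; open, the fingers measure 114 mm over their backs; the gripper's body (76 mm by 85 mm) begins 54 mm behind the grasp point. The pads swing forward as they close: fully open they stand 13 mm farther back than shut.
Start: joints at [-1.363, 0.181, 1.607, -0, 1.354, -0.206], TCP at [0.231, -0.526, 0.231] pointing down, gripper open.
Joint ranges: [-2.99, 2.99], [-0.89, 2.07], [0.3, 2.58], [-1.14, 4.28], [0, 2.63], [-3.12, 3.12]. Speed limits (rad/s): [2.57, 2.57, 3.01, 3.14, 3.14, 3.14].

## Interface

Orientations are given as a unit quaternion [w, x, y, z].
In Python, from bench import ctrl gives the robot as it stands.
- The arm moves only by the shell command python3 jog.py 'ROWS'. ROWS is a JSON list of rows, 1 to 10 of them, each of 7 numbers: dx, dy, dz in m, then a rotation vector rx, ry, rz in rad, then the opening from 0.0 (shut) to 1.0 (fully open); each row is the pose to reach, as a shift and turn from the pose commanded when the command began, along the tool's axes at that moment; what a row does not reach only later rows make up. A row lasts 1/8 s, in which the tool goes at most 0.0625 m and 0.188 rad, less where a joint would pass 70% of its speed; a pose out of reach is approached as far as the arm can. The fingers move at their own pace and stop on an object; the grip force is fixed at half the most. Time passes only in rows, so rows that do not move let the fingers close. It prints the time, the measured TCP pose, the force, the opening and the grip force at its end.
- ctrl.get_obs(): the state, without advancing time (a new reading comes with each control period).
- ctrl.camera(name): name is "side" or "top"; returns the picture (480x640x3 uint8, blue, green, red); there is no depth.
- ctrl.camera_params(name): a dict with "fovy" (degrees; the focal length in pixels is half the picture's height over the tangent of half this angle, whatever the lens; pixels are square), "cx", "cy" (the principal point, pixels), "view" (4x4, takes a point from world to camera coordinates). Camera axes: x right, y up, looking along -z (the intrinsics and any distortion apply to the point x, -y, -z); pixel columns grow to the right and rows downward; lengths in m; the calibration is good to about 2 mm. A picture is of the moment at which its call begins. camera_params takes no time and is no camera call.
- ctrl.hand_in(): hands the job in; it is judged then, once.
The state is a dict: "time_s": time; "q": joint angles; "dq": joint speeds; "joint_efforts": joint torques, N m; "eef_pos": TCP position; "eef_rot": TCP orientation; "wrist_force": force on the tool from outside, world axes, zero at the start; "torque": the same for the moment, N m; "opening": opening from 0.0 (shut) to 1.0 (fully open); "grasp_force": force on a finger pad.
Only numpy, scipy, OpenCV 4.12 (cv2) and the standard library are available. Lean on these libraries where they do the work, as an engineer would, in place of code of your own. Each camera call takes 0.05 s, during which the arm holds its last target. There are 200 camera calls.

## Task

Pick up the flat metal access cover by its handle and fit it into the open-topped grey enclosure: the cover is longer than the opening, so tilt it, tuck its lower end well under the wide lip on the robot's side, lower the other end past the narrow lip until the cover lies level on the inner ledge, then slide it home against the far end wall so that both ends are under their lips, and let go. Feel for the ledge, whose height is not known exactly: set the cover down gently without dropping it, never load the enclosure with more than about 30 N through the cover, and leave the other things on the bench where they are.

Things in the scene. Friction and masses are not known exactly. Their poses are not given: they have to be found in the camera images.
- cover: Loose flat aluminium cover, 180 (its x) x 110 (its y) x 6 mm, about 0.3 kg, with a black bridge handle on top; symmetric end for end. Origin: centre of the underside; z up through the handle. It starts flat on the bench to the robot's right, its x roughly away from the robot; a tall black press jig stands just beyond it, so come from and leave to the robot's side.
- cover_grip (a point): Centre of the cover's handle bar, 34 mm above the underside. The bar crosses the cover's middle along its y: 66 mm long, 12 mm thick (x), 16 mm tall (26 to 42 mm above the underside), on two posts with a 46 mm wide, 20 mm high gap between. Grip it across its 12 mm thickness, closing along the cover's x.
- cover_end_a (a point): Middle of the cover's end face at its -x end (90 mm from its centre), mid thickness.
- cover_end_b (a point): Middle of the cover's end face at its +x end (90 mm from its centre), mid thickness.
- enclosure: Fixed grey open-topped box left of the cover, 208 (its x) x 140 (its y) x 80 mm high. Origin: centre of its underside on the bench, z up, x roughly away from the robot. Inner faces: end walls at x = -96 and +96 mm, side walls at y = -60 and +60 mm. A 5 mm thick lip overhangs each end (underside 75, top 80 mm above the bench), leaving a 150 x 120 mm opening.
- wide_lip_edge (a point): Middle of the free top edge of the wide lip, on the robot's side: at x = -66 mm, y = 0, 80 mm high in the enclosure. This lip overhangs the inside by 30 mm.
- narrow_lip_edge (a point): Middle of the free top edge of the narrow lip, on the far side: at x = +84 mm, y = 0, 80 mm high in the enclosure. This lip overhangs the inside by 12 mm.
- far_wall (a point): Inner face of the far end wall, 96 mm from the enclosure's centre, at the ledge's middle height of 30 mm. A level rigid ledge ring runs round the inside, 56 mm wide at the near end, 36 mm at the far end, 8 mm at the sides; its top lies anywhere from 20 to 40 mm above the bench, is not measured and must be found by touch. Home: cover flat on it, far end against this wall.
- meter: Bystander: orange and black multimeter, 142 x 72 x 46 mm, loose, lying to the right of the cover; origin at the centre of its underside.
- black_bin: Bystander: black parts bin, 110 x 85 x 45 mm, loose, left of the enclosure; origin at the centre of its underside.
- blue_bin: Bystander: blue parts bin, 110 x 85 x 45 mm, loose, left of the enclosure and farther back; origin at the centre of its underside.
- roll: Bystander: white label roll, 56 mm across and 24 mm high, loose, near the front edge between cover and enclosure; origin at the centre of its underside.
- cutters: Bystander: red-handled side cutters, 45 x 121 x 11 mm, loose, lying at the right beyond the multimeter; origin at the centre of their underside.

How it is judged:
On the way, in this order (a step that is already met when the one before it is completed fails the run):
1. the tilted cover's low end is tucked at least 6 mm under the wide lip (angle between cover's own z axis and vertical above 0.15 rad and ((x of cover_end_a in the frame of enclosure below -0.072 m and z of cover_end_a in the frame of enclosure between 0.015 and 0.07 m and horizontal distance between cover and enclosure below 0.05 m) or (x of cover_end_b in the frame of enclosure below -0.072 m and z of cover_end_b in the frame of enclosure between 0.015 and 0.07 m and horizontal distance between cover and enclosure below 0.05 m))), for 0.1 s.
2. the cover is level (within 0.06 rad) inside the enclosure, wholly below the lips (angle between cover's own z axis and vertical below 0.06 rad and z of cover in the frame of enclosure below 0.055 m and horizontal distance between cover and enclosure below 0.02 m), for 0.1 s.
At the end, for the whole second after the job is handed in: The cover lies at rest, handle up and level (within 0.035 rad) on the enclosure's ledge below both lips, its far end within 3 mm of the far end wall so that both ends are under their lips, and it has been let go (x of cover in the frame of enclosure between 0.003 and 0.009 m and y of cover in the frame of enclosure between -0.008 and 0.008 m and z of cover in the frame of enclosure between 0.016 and 0.044 m and angle between cover's own z axis and vertical below 0.035 rad and angle between the x axis of cover and the x axis of enclosure, either way round below 0.1 rad and linear speed of cover below 0.01 m/s); the robot touches nothing.
It fails at once if the cover bears on the enclosure with more than 30 N (contact force between cover and enclosure above 30 N).
It fails at once if the cover is dropped (falls faster than 0.15 m/s once let go) (contact force between the fingers and cover below 1 N and linear speed of cover above 0.15 m/s).
It fails at once if a bystander is moved more than 30 mm (distance of any of meter, black_bin, blue_bin, roll, cutters from where it was at the start of the episode above 0.03 m).
It also fails if it takes over 58 s, if anything falls off the work surface, if the arm or the gripper's body presses on something with over 40 N, if the wrist force passes 120 N, or if a joint passes its speed limit or range.

## Working session

There is one attempt and no reset: what is moved stays moved. The work goes in short steps, Python scripts to look and compute and a shell command to move; the robot and the scene stay as the last step left them, time stands still between calls to the robot, and variables do not carry over. Pictures are saved under pics/ and viewed, at most 10 in all, crops included, and the job is handed in when it is done.

```bash
ls; mkdir -p pics; python3 - <<'E'
from bench import ctrl
import cv2
for n in("side","top"):
    cv2.imwrite(f"pics/{n}0.png",ctrl.camera(n)); p=ctrl.camera_params(n); print(n,p)
o=ctrl.get_obs(); print(o)
E
```

```text
bench.py
jog.py
pics
side {'fovy': 44.552285387154875, 'cx': 321.6111449495986, 'cy': 243.794012187998, 'view': array([[ 0.65353268, -0.75684806, -0.00871998, -0.38239683],
       [ 0.58751091,  0.49998047,  0.6362786 , -0.32573469],
       [-0.47720641, -0.42095194,  0.77141008, -1.57815794],
       [ 0.        ,  0.        ,  0.        ,  1.        ]])}
top {'fovy': 51.08438891217445, 'cx': 326.4046436055252, 'cy': 246.34622173858315, 'view': array([[-0.01254171, -0.99976997, -0.01739859, -0.0300434 ],
       [ 0.9982588 , -0.01352193,  0.05741536, -0.53429872],
       [-0.05763742, -0.0166482 ,  0.99819876, -1.63952071],
       [ 0.        ,  0.        ,  0.        ,  1.        ]])}
{'time_s': 0.1, 'q': array([-1.36330827e+00,  1.81480306e-01,  1.60789232e+00,  1.52136002e-05,
        1.35378279e+00, -2.06304704e-01]), 'dq': array([-1.65176620e-03, -1.56782163e-03, -3.05907386e-03,  2.40198974e-05,
       -8.13178595e-04, -1.46442759e-03]), 'joint_efforts': array([ 1.10627800e-04, -4.45880914e+01, -3.52238488e+01, -3.37148604e-04,
        4.25034217e-03, -5.34832594e-06]), 'eef_pos': array([ 0.23111511, -0.52598048,  0.23047419]), 'eef_rot': array([-7.81388964e-04,  9.78673222e-01,  2.05421795e-01,  6.96476965e-06]), 'wrist_force': array([-0.24191028,  0.22442439, -0.33726368]), 'torque': array([0.00295752, 0.00379572, 0.02156053]), 'grasp_force': 0.0, 'opening': 1.0044190321365978}
```

View pics/top0.png

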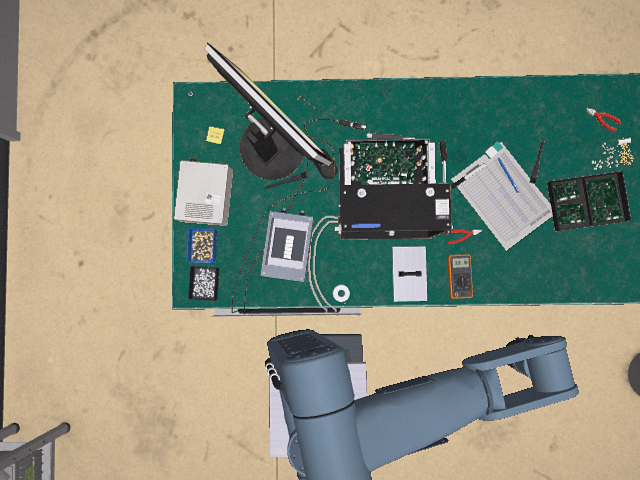

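View pics/side0.png

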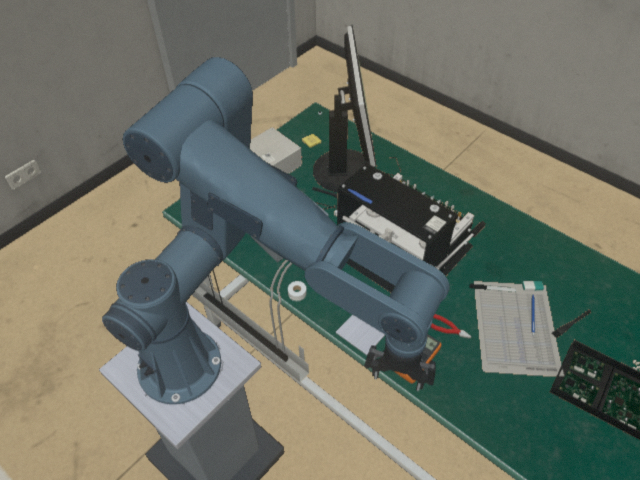

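The top view shows the cover at about cols 392-427, rows 247-301 with its handle at (410,274). The enclosure is at about (287,246), slightly turned. The arm blocks the side view, so I'll swing it over to the left.

```bash
R='0.4,-0.4,-0.12,0,0,-1.158,1'; python3 jog.py '[[0.4,-0.4,-0.12,0,0,-1.158,1],[0.4,-0.4,-0.12,0,0,-1.158,1],[0.4,-0.4,-0.12,0,0,-1.158,1],[0.4,-0.4,-0.12,0,0,-1.158,1],[0.4,-0.4,-0.12,0,0,-1.158,1],[0.4,-0.4,-0.12,0,0,-1.158,1],[0.4,-0.4,-0.12,0,0,-1.158,1],[0.4,-0.4,-0.12,0,0,-1.158,1],[0.4,-0.4,-0.12,0,0,-1.158,1],[0.4,-0.4,-0.12,0,0,-1.158,1]]'
python3 jog.py '[[0.5,-0.24,0,0,0,0,1],[0.5,-0.24,0,0,0,0,1],[0.5,-0.24,0,0,0,0,1],[0.5,-0.24,0,0,0,0,1],[0.5,-0.24,0,0,0,0,1],[0.5,-0.24,0,0,0,0,1],[0.5,-0.24,0,0,0,0,1],[0.5,-0.24,0,0,0,0,1],[0.5,-0.24,0,0,0,0,1]]'
python3 - <<'E'
from bench import ctrl
import cv2,numpy as np
a=ctrl.camera("side");b=ctrl.camera("top")
cv2.imwrite("pics/side1.png",a);cv2.imwrite("pics/top1.png",b)
s=cv2.resize(a[200:350,220:420],None,fx=4,fy=4,interpolation=cv2.INTER_CUBIC)
t=cv2.resize(b[195:325,250:450],None,fx=4,fy=4,interpolation=cv2.INTER_CUBIC)
cv2.imwrite("pics/sc.png",s);cv2.imwrite("pics/tc.png",t)
E
```

```text
time_s: 2.48
eef_pos: [0.1955, 0.5015, 0.3506]
eef_rot: [0.0, 0.707, 0.707, -0.0]
wrist_force: [0.3, 0.1, 0.8]
opening: 0.995
grasp_force: 0.0
```

View pics/sc.png

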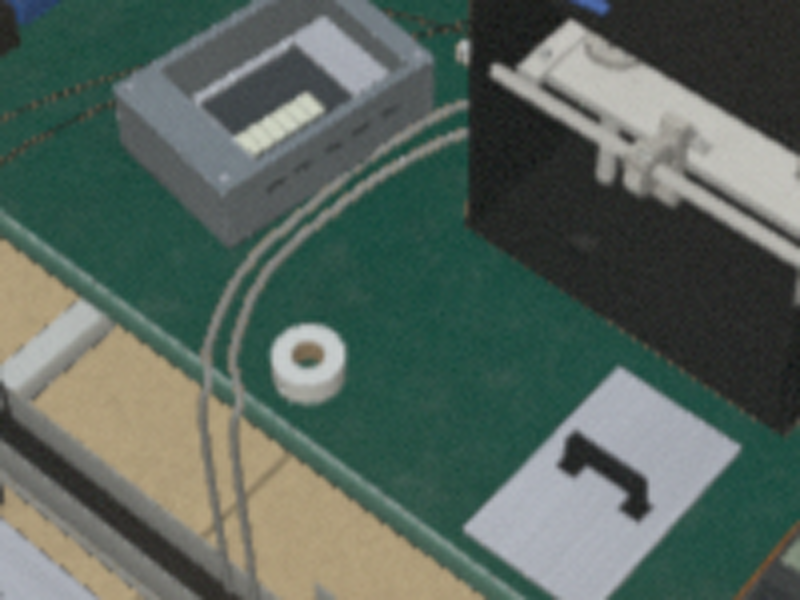

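View pics/tc.png

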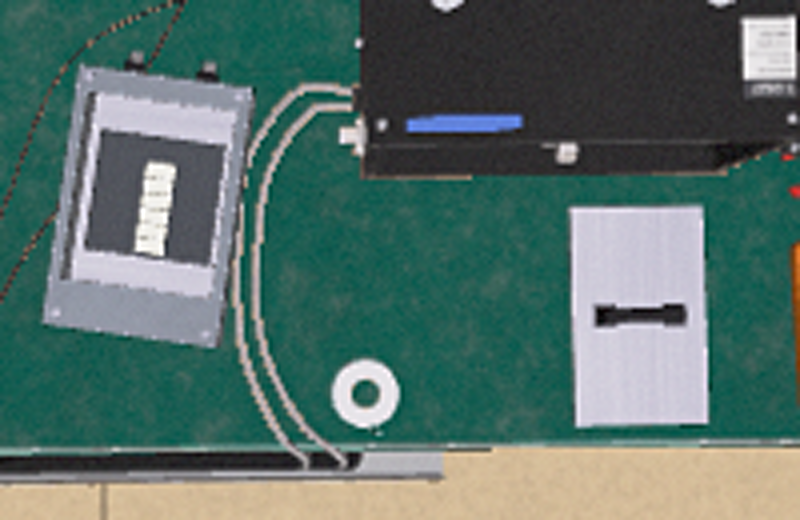

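The side crop shows cover corners at (619,367), (741,448) and (463,528), with handle bar-top ends near (575,437) and (645,482). Its enclosure rim corners are at (117,88), (225,186) and (433,57). In the top crop, the cover corners are (570,207), (702,207), (708,424) and (577,426). The enclosure rim corners there are (82,64), (254,88), (217,347) and (43,323).

```bash
cat > h.py <<'E'
from bench import ctrl
import numpy as np
from scipy.optimize import least_squares
P={n:ctrl.camera_params(n) for n in("side","top")}
def proj(n,X):
    p=P[n];f=240/np.tan(np.radians(p["fovy"]/2));c=np.atleast_2d(X)@p["view"][:3,:3].T+p["view"][:3,3]
    return np.c_[p["cx"]+f*c[:,0]/-c[:,2],p["cy"]-f*c[:,1]/-c[:,2]]
def place(v,L):
    x,y,z,a=v;L=np.array(L,float);c,s=np.cos(a),np.sin(a)
    return np.c_[x+c*L[:,0]-s*L[:,1],y+s*L[:,0]+c*L[:,1],z+L[:,2]]
def fit(obs,v0):
    def r(v): return np.concatenate([(proj(n,place(v,L))-U).ravel() for n,L,U in obs])
    s=least_squares(r,v0,loss="soft_l1");return s.x,r(s.x)
E
python3 - <<'E'
from h import *
np.set_printoptions(precision=4,suppress=True)
T=lambda c:np.array([250,195])+(np.array(c)+.5)/4-.5
S=lambda c:np.array([220,200])+(np.array(c)+.5)/4-.5
X,Y=.09,.055
cov=[("top",[[X,Y,0],[X,-Y,0],[-X,-Y,0],[-X,Y,0]],T([(570,207),(702,207),(708,424),(577,426)])),
 ("side",[[X,Y,0],[X,-Y,0],[-X,Y,0]],S([(619,367),(741,448),(463,528)]))]
v,r=fit(cov,[.45,-.25,0,0]);print("cover top",v,r)
X,Y=.104,.07
e=[("top",[[X,Y,0],[X,-Y,0],[-X,-Y,0],[-X,Y,0]],T([(82,64),(254,88),(217,347),(43,323)])),
 ("side",[[-X,Y,0],[-X,-Y,0],[X,-Y,0]],S([(117,88),(225,186),(433,57)]))]
v2,r=fit(e,[.5,.1,.08,0]);print("encl top",v2,r)
# handle bar check: ends of bar top in both
hb=[("top",[[0,.033,0],[0,-.033,0]],T([(594,315),(687,315)])),("side",[[0,.033,0],[0,-.033,0]],S([(575,437),(647,484)]))]
print("handle",*fit(hb,[.45,-.25,.04,0]))
E
```

```text
cover top [ 0.4405 -0.3089  0.0023  0.0056] [-0.3187  0.4173 -0.014  -0.2172  0.0995  0.1739 -0.6664  0.253   0.2503
 -0.146   0.4357 -0.0032  0.2025  0.1483]
encl top [ 0.5333  0.0878  0.0788 -0.1526] [-0.3983 -0.0226  0.0665 -0.0086  0.026   0.1654 -0.2278 -0.0357 -0.6471
 -0.5907  0.1721  1.6394  1.3367 -0.1434]
handle [ 0.4423 -0.3088  0.0358  0.0034] [ 2.3298 -0.0931 -0.461  -0.4206 -0.8136 -0.5959  0.0302  0.6598]
```

```bash
python3 jog.py '[[-0.58,0.2,0,0,0,0,0.6],[-0.58,0.2,0,0,0,0,0.6],[-0.58,0.2,0,0,0,0,0.6],[-0.58,0.2,0,0,0,0,0.6],[-0.58,0.2,0,0,0,0,0.6],[-0.58,0.2,0,0,0,0,0.6],[-0.58,0.2,0,0,0,0,0.6],[-0.58,0.2,0,0,0,0,0.6],[-0.58,0.2,0,0,0,0,0.6],[-0.58,0.2,0,0,0,0,0.6]]'
python3 jog.py '[[-0.23,0.045,0.2,0,0,0,0.6],[-0.23,0.045,0.2,0,0,0,0.6],[-0.23,0.045,0.2,0,0,0,0.6],[-0.23,0.045,0.2,0,0,0,0.6],[-0.23,0.045,0.2,0,0,0,0.6],[-0.23,0.045,0.25,0,0,0,0.6],[-0.23,0.045,0.25,0,0,0,0.6],[-0.23,0.045,0.25,0,0,0,0.6]]'
```

```text
time_s: 3.82
eef_pos: [0.3961, -0.0829, 0.3509]
eef_rot: [-0.0, 0.708, 0.706, -0.0]
wrist_force: [1.3, 0.3, 0.5]
opening: 0.597
grasp_force: 0.0
time_s: 4.82
eef_pos: [0.4419, -0.3101, 0.1027]
eef_rot: [0.0, 0.707, 0.707, -0.0]
wrist_force: [0.7, -0.5, -0.2]
opening: 0.6
grasp_force: 0.0
```

```bash
python3 jog.py '[[0,0,0.04,0,0,0,0.6],[0,0,0.07,0,0,0,0.6],[0,0,0.086,0,0,0,0.6],[0,0,0.086,0,0,0,0.6]]'
python3 jog.py '[[0,0,0,0,0,0,0],[0,0,0,0,0,0,0],[0,0,0,0,0,0,0],[0,0,0,0,0,0,0],[0,0,0,0,0,0,0]]'
```

```text
time_s: 5.32
eef_pos: [0.4423, -0.3095, 0.0161]
eef_rot: [0.0, 0.707, 0.708, -0.0]
wrist_force: [0.3, -0.3, -0.1]
opening: 0.598
grasp_force: 0.0
time_s: 5.95
eef_pos: [0.4426, -0.3103, 0.0168]
eef_rot: [0.001, 0.707, 0.708, -0.0]
wrist_force: [-2.4, 1.3, 6.1]
opening: 0.127
grasp_force: 60.0
```

```bash
python3 jog.py '[[0,0,-0.01,0,0,0,0],[0,-0.02,-0.03,0,0,0,0],[0,-0.06,-0.06,0,0,0,0],[0,-0.08,-0.1,0,0,0,0],[0,-0.08,-0.15,0,0,0,0],[0,-0.08,-0.2,0,0,0,0],[0,-0.08,-0.2,0,0,0,0],[0,-0.08,-0.2,0,0,0,0]]'
python3 - <<'E'
from h import *
np.set_printoptions(precision=3,suppress=True)
import cv2
o=ctrl.get_obs();print(o["wrist_force"],o["torque"],o["eef_pos"],o["eef_rot"],o["q"])
a=ctrl.camera("side");b=ctrl.camera("top")
s=cv2.resize(a[150:350,240:440],(400,400));t=cv2.resize(b[210:330,360:460],(400,480))
c=np.zeros((480,800,3),np.uint8);c[:400,:400]=s;c[:,400:]=t;cv2.imwrite("pics/g.png",c)
E
```

```text
time_s: 6.95
eef_pos: [0.3614, -0.3087, 0.2144]
eef_rot: [-0.001, 0.707, 0.707, 0.0]
wrist_force: [-0.4, 0.5, -4.1]
opening: 0.13
grasp_force: 59.3
[-0.393  0.493 -4.104] [ 0.003 -0.013  0.001] [ 0.361 -0.309  0.214] [-0.001  0.707  0.707  0.   ] [-0.957 -0.029  1.867  0.     1.306 -0.958]
```

View pics/g.png

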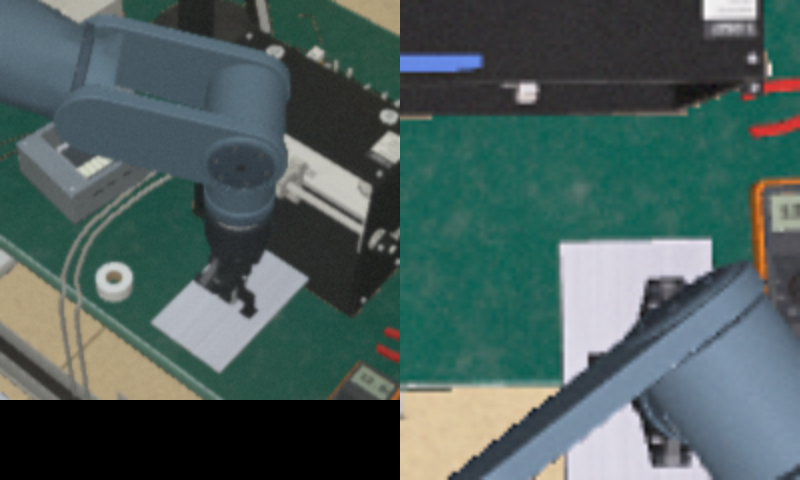

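The cover is held level and centred in the gripper. Next I'll work out the tilted entry waypoints.

```bash
cat >> h.py <<'E'
from scipy.spatial.transform import Rotation as Ro
E=np.array([.5333,.0878,0]);YAW=-.1526;OFF=.0165;R0=np.array([[0,1,0],[1,0,0],[0,0,-1.]])
def pose(xn,zn,th,y=0):
    "TCP pose for near bottom edge at (xn,y,zn) in enclosure, near end down by th"
    Rz=Ro.from_euler('z',YAW).as_matrix();Rc=Rz@Ro.from_euler('y',-th).as_matrix()
    N=E+Rz@np.array([xn,y,zn]);return N+Rc@np.array([.09,-.001,OFF]),Rc@R0
def rel(p0,R_0,p1,R1): return np.r_[R_0.T@(p1-p0),Ro.from_matrix(R_0.T@R1).as_rotvec()]
def cur():
    o=ctrl.get_obs();return o["eef_pos"],Ro.from_quat(np.array(o["eef_rot"])[[1,2,3,0]]).as_matrix()
def state():
    "near edge (x,y,z) and tilt, yaw in the enclosure frame"
    p,R=cur();Rz=Ro.from_euler('z',YAW).as_matrix();Rc=Rz.T@R@R0.T;N=Rz.T@(p-E)-Rc@np.array([.09,-.001,OFF])
    o=ctrl.get_obs();f=Rz.T@o["wrist_force"]
    print("t %.2f N"%o["time_s"],np.round(N*1e3,1),"tilt %.3f"%np.arcsin(Rc[2,0]),"roll %.3f"%np.arcsin(Rc[2,1]),"yaw %.3f"%np.arctan2(Rc[1,0],Rc[0,0]),"F",np.round(f,1),"T",np.round(Rz.T@o["torque"],2),"grip",round(o["opening"],3))
    return N,f
E
python3 - <<'E'
from h import *
np.set_printoptions(precision=4,suppress=True)
w=[pose(-.056,.14,.35),pose(-.056,.05,.35),pose(-.090,.05,.35)]
print(cur()[0],[x[0] for x in w]);print(rel(*cur(),*w[0]));print(rel(*w[0],*w[1]));print(rel(*w[1],*w[2]))
state()
E
```

```text
[ 0.3611 -0.3082  0.2132] [array([0.5558, 0.0833, 0.1864]), array([0.5558, 0.0833, 0.0964]), array([0.5222, 0.0885, 0.0964])]
[ 0.3912  0.1952  0.0277 -0.3519 -0.03    0.1515]
[ 0.     -0.0309  0.0845  0.      0.      0.    ]
[ 0.     -0.0319 -0.0117  0.      0.      0.    ]
t 7.05 N [-199.2 -430.3  196.9] tilt -0.002 roll 0.003 yaw 0.154 F [ 0.7  0.5 -3.4] T [ 0.   -0.01 -0.01] grip 0.126
```

```bash
python3 jog.py '[[0.3912,0,-0.02,0,0,0,0],[0.3912,0,-0.02,0,0,0,0],[0.3912,0,-0.02,0,0,0.15,0],[0.3912,0,-0.02,0,0,0.15,0],[0.3912,0,-0.02,0,0,0.15,0],[0.3912,0,-0.02,0,0,0.15,0],[0.3912,0,-0.02,0,0,0.15,0]]'
python3 -c "
from h import *
np.set_printoptions(precision=4,suppress=True)
state();print(rel(*cur(),*pose(-.056,.14,.35)))"
```

```text
time_s: 7.92
eef_pos: [0.3598, 0.0852, 0.2339]
eef_rot: [-0.001, 0.756, 0.655, -0.001]
wrist_force: [0.1, 0.0, -3.5]
opening: 0.128
grasp_force: 59.3
t 7.92 N [-261.1  -28.7  217.7] tilt -0.003 roll 0.001 yaw 0.009 F [ 0.1  0.1 -3.5] T [-0.03 -0.05  0.01] grip 0.128
[ 0.0261  0.1944  0.0469 -0.3532 -0.0023  0.0088]
```

```bash
python3 jog.py '[[0.0261,0.1944,0,-0.353,0,0.009,0],[0.0261,0.1944,0,-0.353,0,0.009,0],[0.0261,0.1944,0,-0.353,0,0.009,0],[0.0261,0.1944,0.0469,-0.353,0,0.009,0],[0.0261,0.1944,0.0469,-0.353,0,0.009,0],[0.0261,0.1944,0.0469,-0.353,0,0.009,0]]'
python3 - <<'E'
from h import *
np.set_printoptions(precision=4,suppress=True)
import cv2
state()
a=ctrl.camera("side");b=ctrl.camera("top")
t=cv2.resize(b[195:305,240:340],(400,440),interpolation=cv2.INTER_CUBIC)
c=np.zeros((450,800,3),np.uint8);c[:450,:400]=cv2.resize(a[150:285,210:330],(400,450),interpolation=cv2.INTER_CUBIC);c[:440,400:]=t;cv2.imwrite("pics/e.png",c)
E
```

```text
time_s: 8.68
eef_pos: [0.5568, 0.0788, 0.1877]
eef_rot: [0.132, 0.749, 0.639, 0.114]
wrist_force: [0.4, -0.6, -3.1]
opening: 0.128
grasp_force: 60.0
t 8.68 N [-54.3  -3.9 141.3] tilt 0.351 roll 0.001 yaw -0.006 F [ 0.5 -0.5 -3.1] T [ 0.03  0.36 -0.04] grip 0.128
```

View pics/e.png

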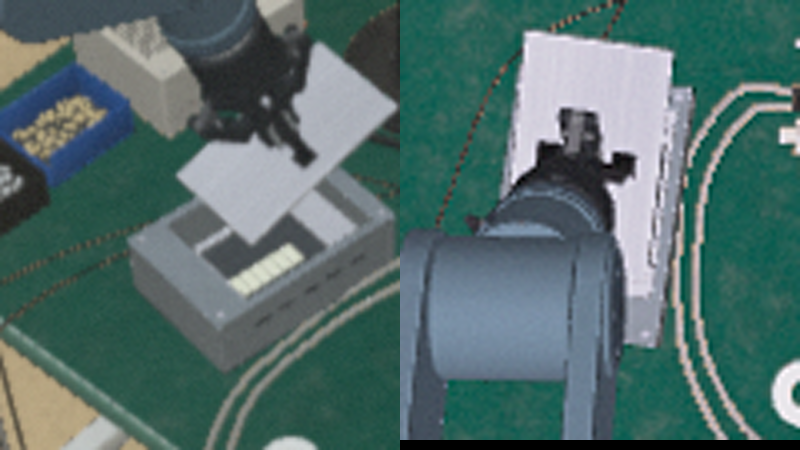

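The picture shows the tilted cover above the enclosure. In the side crop its corners are (318,42), (178,177) and (253,243). In the top crop they are (526,31) and (673,48). I'll check the cover's position in the hand against these.

```bash
python3 - <<'E'
from h import *
np.set_printoptions(precision=4,suppress=True)
state()
p,R=cur()
Rc=R@R0.T
S=lambda c:np.array([210,150])+(np.array(c)+.5)/(10/3)-.5
T=lambda c:np.array([240,195])+(np.array(c)-[400,0]+.5)/4-.5
X,Y,H=.09,.055,.006
obs=[("side",[[X,Y,H],[-X,Y,H],[-X,-Y,H]],S([(318,42),(178,177),(253,243)])),("top",[[X,Y,H],[X,-Y,H]],T([(526,31),(673,48)]))]
def r(v): 
    Q=Rc@Ro.from_rotvec([v[3],0,v[4]]).as_matrix();c=p+Rc@(v[:3]+np.array([0,.001,-OFF]))
    return np.concatenate([(proj(n,c+np.array(L)@Q.T)-U).ravel() for n,L,U in obs])
s=least_squares(r,np.zeros(5),loss="soft_l1",x_scale=.01);print("cover offset (cover axes), roll,yaw",s.x,s.fun)
print(rel(p,R,*pose(-.056,.05,.35)))
E
```

```text
t 8.78 N [-52.8  -3.7 143.2] tilt 0.355 roll 0.002 yaw -0.006 F [ 1.  -0.1 -2.8] T [-0.05  0.38  0.03] grip 0.125
cover offset (cover axes), roll,yaw [-0.0016  0.0005 -0.006  -0.0293  0.014 ] [ 0.575  -0.3103  0.2294  0.0242  0.2107  0.194  -0.428   0.0233 -0.2489
  0.8005]
[ 0.004  -0.0354  0.0867  0.0052  0.     -0.0054]
```

```bash
python3 jog.py '[[0.004,0,0,0,0,-0.005,0],[0.004,-0.018,0.043,0,0,-0.005,0],[0.004,-0.025,0.06,0,0,-0.005,0],[0.004,-0.0354,0.0867,0,0,-0.005,0],[0.004,-0.0354,0.0867,0,0,-0.005,0],[0.004,-0.0354,0.0867,0,0,-0.005,0]]'
python3 -c "
from h import *
np.set_printoptions(precision=4,suppress=True)
state();print(rel(*cur(),*pose(-.088,.05,.35)))"
```

```text
time_s: 9.52
eef_pos: [0.5562, 0.0834, 0.0965]
eef_rot: [0.134, 0.747, 0.641, 0.115]
wrist_force: [0.2, -0.9, -3.3]
opening: 0.126
grasp_force: 60.0
t 9.53 N [-55.3   0.1  49.7] tilt 0.355 roll 0.000 yaw -0.000 F [ 0.4 -0.8 -3.3] T [0.01 0.32 0.02] grip 0.126
[-0.0001 -0.0304 -0.0111  0.0054 -0.     -0.0003]
```

```bash
cat > chk.py <<'E'
import sys
from h import *
n,f=state(); d=np.linalg.norm(f-[0,0,-3.2]); sys.exit(d>float(sys.argv[1]))
E
python3 jog.py '[[0,-0.01,-0.0036,0,0,0,0],[0,-0.02,-0.0073,0,0,0,0],[0,-0.0304,-0.0111,0,0,0,0],[0,-0.0304,-0.0111,0,0,0,0]]' && python3 chk.py 3 && python3 jog.py '[[0,-0.001,0.0028,0,0,0,0],[0,-0.002,0.0056,0,0,0,0]]' >/dev/null && python3 chk.py 3 && python3 jog.py '[[0,-0.0004,0.001,0,0,0,0],[0,-0.0008,0.002,0,0,0,0]]' >/dev/null && python3 chk.py 3 && python3 jog.py '[[0,-0.0004,0.001,0,0,0,0],[0,-0.0008,0.002,0,0,0,0]]' >/dev/null && python3 chk.py 3 && python3 jog.py '[[0,-0.0004,0.001,0,0,0,0],[0,-0.0008,0.002,0,0,0,0]]' >/dev/null && python3 chk.py 3 && python3 jog.py '[[0,-0.0004,0.001,0,0,0,0],[0,-0.0008,0.002,0,0,0,0]]' >/dev/null && python3 chk.py 3
```

```text
time_s: 10.02
eef_pos: [0.5219, 0.0885, 0.0946]
eef_rot: [0.133, 0.747, 0.641, 0.114]
wrist_force: [-0.6, 0.5, -3.4]
opening: 0.126
grasp_force: 60.0
t 10.03 N [-90.1  -0.1  48. ] tilt 0.352 roll -0.000 yaw -0.000 F [-0.7  0.4 -3.4] T [ 0.03  0.43 -0.01] grip 0.126False
```

```bash
sed -i 's/sys.exit(d>float(sys.argv\[1\]))/sys.exit(int(d>float(sys.argv[1])))/' chk.py
python3 jog.py '[[0,-0.001,0.0028,0,0,0,0],[0,-0.002,0.0056,0,0,0,0]]' >/dev/null && python3 chk.py 3 && python3 jog.py '[[0,-0.0004,0.001,0,0,0,0],[0,-0.0008,0.002,0,0,0,0]]' >/dev/null && python3 chk.py 3 && python3 jog.py '[[0,-0.0004,0.001,0,0,0,0],[0,-0.0008,0.002,0,0,0,0]]' >/dev/null && python3 chk.py 3 && python3 jog.py '[[0,-0.0004,0.001,0,0,0,0],[0,-0.0008,0.002,0,0,0,0]]' >/dev/null && python3 chk.py 3 && python3 jog.py '[[0,-0.0004,0.001,0,0,0,0],[0,-0.0008,0.002,0,0,0,0]]' >/dev/null && python3 chk.py 3 && python3 jog.py '[[0,-0.0004,0.001,0,0,0,0],[0,-0.0008,0.002,0,0,0,0]]' >/dev/null && python3 chk.py 3
```

```text
t 10.28 N [-88.4  -0.1  42.1] tilt 0.353 roll -0.000 yaw -0.001 F [ 0.2 -0.8 -4.3] T [0.   0.37 0.02] grip 0.128
t 10.53 N [-88.8  -0.1  39.8] tilt 0.353 roll -0.000 yaw -0.001 F [-0.  -0.2 -3.6] T [0.02 0.37 0.  ] grip 0.127
t 10.78 N [-88.9  -0.1  37.8] tilt 0.353 roll -0.000 yaw -0.000 F [-0.   0.3 -3.9] T [0.03 0.41 0.02] grip 0.122
t 11.03 N [-89.   -0.1  35.7] tilt 0.353 roll -0.000 yaw -0.000 F [ 1.2  0.1 -3.6] T [0.05 0.36 0.02] grip 0.128
t 11.28 N [-89.   -0.1  33.5] tilt 0.353 roll -0.000 yaw -0.000 F [-0.7  0.3 -4.4] T [-0.    0.41 -0.01] grip 0.128
t 11.53 N [-89.1  -0.1  31.4] tilt 0.353 roll -0.000 yaw -0.001 F [ 0.4  0.  -3.2] T [-0.    0.4   0.03] grip 0.132
```

```bash
python3 jog.py '[[0,-0.0004,0.001,0,0,0,0],[0,-0.0008,0.002,0,0,0,0]]' >/dev/null && python3 chk.py 3 && python3 jog.py '[[0,-0.0004,0.001,0,0,0,0],[0,-0.0008,0.002,0,0,0,0]]' >/dev/null && python3 chk.py 3 && python3 jog.py '[[0,-0.0004,0.001,0,0,0,0],[0,-0.0008,0.002,0,0,0,0]]' >/dev/null && python3 chk.py 3 && python3 jog.py '[[0,-0.0004,0.001,0,0,0,0],[0,-0.0008,0.002,0,0,0,0]]' >/dev/null && python3 chk.py 3 && python3 jog.py '[[0,-0.0004,0.001,0,0,0,0],[0,-0.0008,0.002,0,0,0,0]]' >/dev/null && python3 chk.py 3 && python3 jog.py '[[0,-0.0004,0.001,0,0,0,0],[0,-0.0008,0.002,0,0,0,0]]' >/dev/null && python3 chk.py 3&& python3 jog.py '[[0,-0.0004,0.001,0,0,0,0],[0,-0.0008,0.002,0,0,0,0]]' >/dev/null && python3 chk.py 3
```

```text
t 11.78 N [-89.1  -0.1  29.2] tilt 0.353 roll -0.000 yaw -0.000 F [ 0.3 -0.  -3.3] T [0.03 0.37 0.04] grip 0.126
t 12.03 N [-88.6  -0.   27.5] tilt 0.354 roll -0.000 yaw -0.000 F [ 0.8 -1.   0.9] T [-0.09  0.43 -0.02] grip 0.131
```

```bash
python3 jog.py '[[0,0.0003,-0.0008,0,0,0,0],[0,-0.002,-0.0017,0,0,0,0],[0,-0.0025,-0.0018,0,0,0,0]]' >/dev/null && python3 chk.py 3 && python3 jog.py '[[0,-0.0005,-0.0002,0,0,0,0],[0,-0.001,-0.0004,0,0,0,0]]' >/dev/null && python3 chk.py 3 && python3 jog.py '[[0,-0.0005,-0.0002,0,0,0,0],[0,-0.001,-0.0004,0,0,0,0]]' >/dev/null && python3 chk.py 3 && python3 jog.py '[[0,-0.0005,-0.0002,0,0,0,0],[0,-0.001,-0.0004,0,0,0,0]]' >/dev/null && python3 chk.py 3 && python3 jog.py '[[0,-0.0005,-0.0002,0,0,0,0],[0,-0.001,-0.0004,0,0,0,0]]' >/dev/null && python3 chk.py 3 && python3 jog.py '[[0,-0.0005,-0.0002,0,0,0,0],[0,-0.001,-0.0004,0,0,0,0]]' >/dev/null && python3 chk.py 3
```

```text
t 12.40 N [-91.9  -0.1  28.1] tilt 0.354 roll -0.000 yaw -0.000 F [ 1.  -1.  -1.7] T [-0.04  0.14  0.02] grip 0.132
t 12.65 N [-93.   -0.1  28.1] tilt 0.354 roll -0.000 yaw -0.000 F [ 2.7  0.9 -1.7] T [-0.04  0.17  0.01] grip 0.127
```

```bash
python3 jog.py '[[0,0.0003,-0.0009,0,0,0,0],[0,0.0003,-0.0009,0,0,0,0]]' >/dev/null && python3 chk.py 3.5 && python3 jog.py '[[0,-0.0005,-0.0002,0,0,0,0],[0,-0.001,-0.0004,0,0,0,0]]' >/dev/null && python3 chk.py 3 && python3 jog.py '[[0,-0.0005,-0.0002,0,0,0,0],[0,-0.001,-0.0004,0,0,0,0]]' >/dev/null && python3 chk.py 3 && python3 jog.py '[[0,-0.0005,-0.0002,0,0,0,0],[0,-0.001,-0.0004,0,0,0,0]]' >/dev/null && python3 chk.py 3
```

```text
t 12.90 N [-94.1  -0.2  28.5] tilt 0.351 roll -0.000 yaw -0.000 F [ 0.9  0.7 -3.5] T [-0.04  0.48 -0.02] grip 0.127
t 13.15 N [-94.7  -0.1  28.7] tilt 0.352 roll -0.000 yaw -0.000 F [ 0.3 -0.8 -3.3] T [-0.03  0.34 -0.02] grip 0.127
t 13.40 N [-95.1  -0.1  29.1] tilt 0.354 roll -0.000 yaw -0.000 F [ 0.6  0.3 -4.2] T [-0.01  0.11 -0.05] grip 0.132
t 13.65 N [-95.5  -0.   29.5] tilt 0.355 roll 0.000 yaw -0.000 F [ 3.9  0.5 -4.2] T [-0.09 -0.48  0.01] grip 0.127
```

```bash
python3 - <<'E'
from h import *
np.set_printoptions(precision=4,suppress=True)
for th in(.3,.25,.2,.15,.1,.05,.02): print(th,rel(*cur(),*pose(-.0950,.0292,th)))
E
```

```text
0.3 [ 0.0001  0.0011  0.0054  0.0552  0.0001 -0.0005]
0.25 [ 0.0001  0.0016  0.01    0.1052  0.0001 -0.0005]
0.2 [ 0.0001  0.0018  0.0145  0.1552  0.0001 -0.0005]
0.15 [ 0.0001  0.0018  0.0191  0.2052  0.0001 -0.0005]
0.1 [ 0.0001  0.0016  0.0237  0.2552  0.0001 -0.0005]
0.05 [ 0.0001  0.0011  0.0282  0.3052  0.     -0.0005]
0.02 [ 0.0001  0.0008  0.0309  0.3352  0.     -0.0005]
```

```bash
python3 jog.py '[[0,0.0006,0.0027,0.028,0,0,0],[0,0.0011,0.0054,0.055,0,0,0],[0,0.0011,0.0054,0.055,0,0,0]]' >/dev/null && python3 chk.py 5 && python3 jog.py '[[0,0.0002,0.0023,0.025,0,0,0],[0,0.0004,0.0046,0.05,0,0,0],[0,0.0004,0.0046,0.05,0,0,0]]' >/dev/null; python3 -c "
from h import *
np.set_printoptions(precision=4,suppress=True)
state()
for th in(.25,.2,.15,.1,.05,.02): print(th,rel(*cur(),*pose(-.0950,.0292,th)))"
```

```text
t 14.03 N [-95.4  -0.1  28.8] tilt 0.298 roll -0.000 yaw -0.001 F [ 3.8 -0.3 -2.1] T [-0.06 -0.34  0.09] grip 0.125
t 14.40 N [-95.6  -0.1  28.7] tilt 0.248 roll 0.000 yaw -0.001 F [ 5.  -0.8 -1.3] T [-0.07 -0.56  0.01] grip 0.125
0.25 [ 0.0001  0.0007 -0.0005 -0.0018  0.0002 -0.0008]
0.2 [ 0.0001  0.0014  0.004   0.0482  0.0002 -0.0008]
0.15 [ 0.0001  0.0019  0.0085  0.0982  0.0001 -0.0008]
0.1 [ 0.0001  0.0022  0.0131  0.1482  0.0001 -0.0008]
0.05 [ 0.0001  0.0022  0.0177  0.1982  0.0001 -0.0008]
0.02 [ 0.0001  0.0021  0.0204  0.2282  0.0001 -0.0008]
```

```bash
python3 jog.py '[[0,0.0008,0.002,0.024,0,-0.001,0],[0,0.0014,0.004,0.048,0,-0.001,0],[0,0.0014,0.004,0.048,0,-0.001,0]]' >/dev/null && python3 chk.py 6 && python3 jog.py '[[0,0.0003,0.0023,0.025,0,0,0],[0,0.0005,0.0045,0.05,0,0,0],[0,0.0005,0.0045,0.05,0,0,0]]' >/dev/null; python3 -c "
from h import *
np.set_printoptions(precision=4,suppress=True)
state()
for th in(.15,.1,.05,.02): print(th,rel(*cur(),*pose(-.0945,.0290,th)))"
```

```text
t 14.78 N [-95.9  -0.2  28.8] tilt 0.199 roll -0.000 yaw 0.000 F [ 3.2 -1.1 -1.7] T [ 0.01 -0.36  0.02] grip 0.124
t 15.15 N [-96.1  -0.2  28.7] tilt 0.148 roll -0.000 yaw 0.000 F [ 2.5  0.  -1.7] T [-0.   -0.32  0.03] grip 0.128
0.15 [ 0.0002  0.0016 -0.0002 -0.0016  0.0003  0.0002]
0.1 [0.0002 0.0023 0.0044 0.0484 0.0003 0.0002]
0.05 [0.0002 0.0028 0.0089 0.0984 0.0003 0.0002]
0.02 [0.0002 0.003  0.0116 0.1284 0.0003 0.0002]
```

```bash
python3 jog.py '[[0,0.0012,0.0022,0.024,0,0,0],[0,0.0023,0.0044,0.048,0,0,0],[0,0.0023,0.0044,0.048,0,0,0]]' >/dev/null && python3 chk.py 6 && python3 jog.py '[[0,0.0003,0.0023,0.025,0,0,0],[0,0.0005,0.0045,0.05,0,0,0],[0,0.0005,0.0045,0.05,0,0,0]]' >/dev/null; python3 -c "
from h import *
np.set_printoptions(precision=4,suppress=True)
state()
for th in(.02,0): print(th,rel(*cur(),*pose(-.0945,.0290,th)))"
```

```text
t 15.53 N [-94.8  -0.3  28.7] tilt 0.100 roll -0.000 yaw 0.000 F [-0.1  0.1 -3.7] T [0.02 0.12 0.01] grip 0.126
t 15.90 N [-94.2  -0.2  29.1] tilt 0.051 roll -0.000 yaw 0.000 F [-0.3  0.6 -2.3] T [-0.    0.04 -0.01] grip 0.128
0.02 [0.0002 0.0002 0.0029 0.0315 0.0004 0.0003]
0 [0.0002 0.0004 0.0047 0.0515 0.0004 0.0003]
```

```bash
python3 jog.py '[[0,0.0008,0.0013,0.015,0,0,0],[0,0.0015,0.0026,0.03,0,0,0],[0,0.0015,0.0026,0.03,0,0,0]]' >/dev/null && python3 chk.py 5 && python3 jog.py '[[0,0,0.0012,0.014,0,0,0],[0,0,0.0019,0.021,0,0,0],[0,0,0.0019,0.021,0,0,0]]' >/dev/null && python3 chk.py 5 && python3 jog.py '[[0,0,0.0004,0,0,0,0],[0,0,0.0004,0,0,0,0]]' >/dev/null && python3 chk.py 4 && python3 jog.py '[[0,0,0.0004,0,0,0,0],[0,0,0.0004,0,0,0,0]]' >/dev/null && python3 chk.py 4 && python3 jog.py '[[0,0,0.0004,0,0,0,0],[0,0,0.0004,0,0,0,0]]' >/dev/null && python3 chk.py 4 && python3 jog.py '[[0,0,0.0004,0,0,0,0],[0,0,0.0004,0,0,0,0]]' >/dev/null && python3 chk.py 4
```

```text
t 16.27 N [-93.2  -0.2  29.3] tilt 0.022 roll -0.000 yaw 0.000 F [ 0.   0.1 -2.9] T [0.03 0.06 0.02] grip 0.126
t 16.65 N [-93.8  -0.2  29.3] tilt 0.001 roll -0.000 yaw 0.000 F [ 0.3  0.6 -3.9] T [-0.02  0.03  0.04] grip 0.131
t 16.90 N [-93.9  -0.2  28.9] tilt 0.001 roll -0.000 yaw 0.000 F [ 0.9  0.1 -3.8] T [-0.06  0.01  0.04] grip 0.123
t 17.15 N [-93.8  -0.2  28.6] tilt 0.001 roll -0.000 yaw 0.001 F [ 0.2  0.2 -2.3] T [-0.02 -0.01 -0.03] grip 0.126
t 17.40 N [-93.8  -0.2  28.5] tilt 0.001 roll -0.000 yaw 0.001 F [-2.9 -0.8  2.7] T [-0.13  0.4  -0.01] grip 0.129
```

```bash
python3 jog.py '[[0,0,-0.0004,0,0,0,0],[0,0.002,-0.0004,0,0,0,0],[0,0.004,-0.0004,0,0,0,0],[0,0.006,-0.0004,0,0,0,0],[0,0.006,-0.0004,0,0,0,0]]' >/dev/null && python3 chk.py 5 && python3 jog.py '[[0,0.0005,0,0,0,0,0],[0,0.001,0,0,0,0,0]]' >/dev/null && python3 chk.py 4 && python3 jog.py '[[0,0.0005,0,0,0,0,0],[0,0.0005,0,0,0,0,0]]' >/dev/null && python3 chk.py 4 && python3 jog.py '[[0,0.0005,0,0,0,0,0],[0,0.0005,0,0,0,0,0]]' >/dev/null && python3 chk.py 4 && python3 jog.py '[[0,0.0005,0,0,0,0,0],[0,0.0005,0,0,0,0,0]]' >/dev/null && python3 chk.py 4 && python3 jog.py '[[0,0.0005,0,0,0,0,0],[0,0.0005,0,0,0,0,0]]' >/dev/null && python3 chk.py 4 && python3 jog.py '[[0,0.0005,0,0,0,0,0],[0,0.0005,0,0,0,0,0]]' >/dev/null && python3 chk.py 4
```

```text
t 18.02 N [-87.2  -0.2  28.5] tilt 0.002 roll -0.000 yaw 0.000 F [ 0.   0.3 -1.9] T [-0.08  0.09 -0.07] grip 0.125
t 18.27 N [-87.1  -0.2  28.6] tilt 0.000 roll -0.000 yaw 0.000 F [-3.1 -0.4  0.4] T [-0.06  0.41  0.01] grip 0.126
```

```bash
python3 jog.py '[[0,0,-0.0004,0,0,0,0],[0,0.0005,-0.0004,0,0,0,0]]' >/dev/null && python3 chk.py 4.5 && python3 jog.py '[[0,0.0005,0,0,0,0,0],[0,0.0005,0,0,0,0,0]]' >/dev/null && python3 chk.py 4.5 && python3 jog.py '[[0,0.0005,0,0,0,0,0],[0,0.0005,0,0,0,0,0]]' >/dev/null && python3 chk.py 4.5 && python3 jog.py '[[0,0.0005,0,0,0,0,0],[0,0.0005,0,0,0,0,0]]' >/dev/null && python3 chk.py 4.5 && python3 jog.py '[[0,0.0005,0,0,0,0,0],[0,0.0005,0,0,0,0,0]]' >/dev/null && python3 chk.py 4.5
```

```text
t 18.52 N [-86.3  -0.2  28.7] tilt 0.001 roll -0.000 yaw 0.000 F [ 0.4  0.1 -3. ] T [0.01 0.05 0.01] grip 0.126
t 18.77 N [-85.8  -0.2  28.9] tilt 0.001 roll -0.000 yaw 0.000 F [-0.4 -0.5 -3.1] T [-0.03 -0.06 -0.03] grip 0.128
t 19.02 N [-85.3  -0.2  28.9] tilt 0.001 roll -0.000 yaw 0.000 F [-0.1  0.4 -4.1] T [-0.04  0.02  0.02] grip 0.126
t 19.27 N [-84.9  -0.2  28.9] tilt 0.001 roll -0.000 yaw 0.001 F [ 0.3  0.1 -3.4] T [0.02 0.08 0.03] grip 0.123
t 19.52 N [-85.   -0.2  28.9] tilt -0.000 roll -0.001 yaw 0.001 F [-2.8  0.1 -2. ] T [-0.01  0.46 -0.01] grip 0.126
```

```bash
python3 jog.py '[[0,0.0005,0,0,0,0,0],[0,0.0005,0,0,0,0,0]]' >/dev/null ; python3 chk.py 6 ; python3 jog.py '[[0,0,0.0003,0,0,0,0],[0,0,0.0003,0,0,0,0]]' >/dev/null; python3 chk.py 6
```

```text
t 19.77 N [-85.   -0.2  28.9] tilt -0.001 roll -0.001 yaw 0.001 F [-5.9 -1.9 -0.2] T [-0.14  0.8   0.06] grip 0.123
t 20.02 N [-85.   -0.2  28.7] tilt -0.001 roll -0.001 yaw 0.001 F [-7.   0.2  0.5] T [-0.1   0.97  0.03] grip 0.125
```

```bash
python3 jog.py '[[0,-0.0003,0.0003,0,0,0,0],[0,-0.0003,0.0003,0,0,0,0]]' >/dev/null; python3 chk.py 9 && python3 jog.py '[[0,0,0,0,0,0,0.2],[0,0,0,0,0,0,0.3],[0,0,0,0,0,0,0.4],[0,0,0,0,0,0,0.5],[0,0,0,0,0,0,0.5]]' && python3 chk.py 5 && python3 jog.py '[[0,0,-0.01,0,0,0,0.5],[0,0,-0.03,0,0,0,0.5],[0,0,-0.06,0,0,0,0.5],[0,0,-0.1,0,0,0,0.5],[0,0,-0.15,0,0,0,0.5],[0,0,-0.2,0,0,0,0.5]]'
```

```text
t 20.27 N [-84.9  -0.2  28.7] tilt -0.001 roll -0.001 yaw 0.001 F [-6.9 -0.2  2.1] T [-0.1   0.93 -0.04] grip 0.126
time_s: 20.9
eef_pos: [0.539, 0.0858, 0.045]
eef_rot: [0.001, 0.759, 0.651, 0.0]
wrist_force: [-0.5, 0.7, -0.0]
opening: 0.498
grasp_force: 0.0
t 20.90 N [-84.   -0.2  28.4] tilt 0.001 roll -0.000 yaw 0.000 F [-0.6  0.6 -0. ] T [-0.01  0.03  0.02] grip 0.498
time_s: 21.65
eef_pos: [0.5385, 0.0859, 0.2472]
eef_rot: [0.001, 0.759, 0.651, 0.0]
wrist_force: [0.8, -0.0, -0.1]
opening: 0.501
grasp_force: 0.0
```

Released. I'll move the arm off to the right and look.

```bash
python3 jog.py '[[0.3,-0.25,-0.05,0,0,0,0.5],[0.3,-0.25,-0.05,0,0,0,0.5],[0.3,-0.25,-0.05,0,0,0,0.5],[0.3,-0.25,-0.05,0,0,0,0.5],[0.3,-0.25,-0.05,0,0,0,0.5],[0.3,-0.25,-0.05,0,0,0,0.5],[0.3,-0.25,-0.05,0,0,0,0.5]]'
python3 - <<'E'
from h import *
import cv2
a=ctrl.camera("side");b=ctrl.camera("top")
c=np.zeros((480,800,3),np.uint8);c[:480,:400]=cv2.resize(a[180:276,240:320],(400,480),interpolation=cv2.INTER_CUBIC);c[:,400:]=cv2.resize(b[200:296,247:327],(400,480),interpolation=cv2.INTER_CUBIC);cv2.imwrite("pics/f.png",c)
E
```

```text
time_s: 22.52
eef_pos: [0.3349, 0.4229, 0.296]
eef_rot: [0.0, 0.757, 0.653, 0.001]
wrist_force: [0.0, 0.3, 0.5]
opening: 0.495
grasp_force: 0.0
```

View pics/f.png

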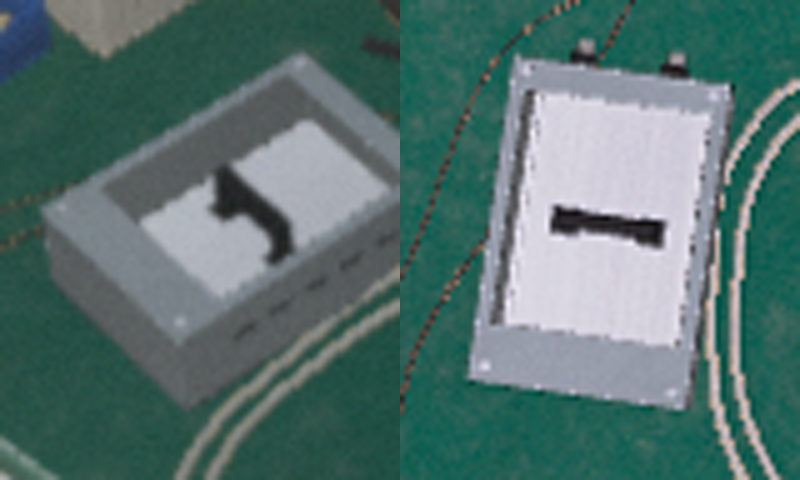

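The cover lies level with both ends under their lips and the handle centred (top crop, about (608,226)). Handing in.

```bash
python3 -c "
from bench import ctrl
print(ctrl.hand_in())"
```

```text
the job is handed in; nothing more can be done
None
```

I fitted the cover level on the ledge (found by touch at about 28 mm), slid it home against the far wall with both ends under their lips, let it go and handed the job in at about 22.6 s; no verdict was returned.

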